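Nest the stoneware beakers in the sloping bay of the spice rack

ROBOT

A 6-joint arm with a two-finger parallel gripper is mounted at the origin on the work surface. World frame = base frame: x ahead of the robot, y to its left, z up, the work surface at z = 0. Lengths are in m, angles in rad, forces in N, time in s.
With the tool pointing down it reaches from about 0.375 to 0.9 m from the base axis. Payload 3.1 kg.
Tool frame: the origin (TCP) lies between the finger pads; the fingertips stand 8 mm ahead of it and the grasp point (between the pads) lies 11 mm behind it; z points along the fingers, y is the line along which they close (so a half turn about z gives the same grasp; the last joint's range is limited). The gripper opens to 85 mm and grips with 20 to 120 N. Pads are 22 mm wide; open, the fingers measure 114 mm over their backs; the gripper's body (76 mm by 85 mm) begins 54 mm behind the grasp point. The pads swing forward as they close: fully open they stand 13 mm farther back than shut.
Start: joints at [1.079, 0.527, 1.433, -0, 1.181, -0.178], TCP at [0.192, 0.595, 0.239] pointing down, gripper open.
Joint ranges: [-3.08, 3.08], [-0.75, 2.2], [0.22, 2.44], [-1.43, 4.57], [0, 2.65], [-2.85, 2.85]. Speed limits (rad/s): [2.79, 2.79, 3.14, 3.14, 3.14, 3.14].

INTERFACE

Orientations are given as a unit quaternion [x, y, z, w].
In Python, from station import readout, cams, sign_off gives the robot as it stands.
- The arm moves only by the tool send_rows, never from a script. Its argument "commands" is text: rows parted by semicolons, each of 5 numbers parted by spaces: the finger opening in mm, from 0 to 85.4, then the shift along the tool's x, y, z each as a share of 0.02 m, from -1 to 1, then the turn about the tool's z as a share of 4 degrees, from -1 to 1. In form: grip dx dy dz spin; .... A call has 1 to 20 rows; each row shifts and turns the commanded pose from where the row before left it, along the tool's axes as they then stand; what a row does not reach is not made up. A row lasts 1/12 s, in which the tool goes at most 41.7 mm and 7.16 degrees, less where a joint would pass 70% of its speed; a pose out of reach is approached as far as the arm can. A call with a number of a shift or a turn outside -1 to 1 is refused whole. A call with a gripper value outside its range is refused whole. The fingers move at their own pace and stop on an object; "grip_force" is the grip in N (left out, the last holds). Time passes only in rows, so rows that do not move let the fingers close. It gives the time, the measured TCP pose, the force, the opening and the grip force at its end, in the units of the state.
- readout.sense(): the state, without advancing time (a new reading comes with each control period).
- cams.snapshot(name): name is "scene" or "top" or "wrist"; returns a dict with "pixels" (384x512x3 uint8, red, green, blue), "intrinsics" (3x3 intrinsics, pixels), "eye" and "rotation" of the camera in the world. Camera axes: x right, y down, z forward; pixel columns grow to the right and rows downward; lengths in m; the calibration is good to about 2 mm. A picture is of the moment at which its call begins. There is no depth.
- sign_off(): hands the job in; it is judged then, once.
The state is a dict: "t": time; "q": joint angles; "qd": joint speeds; "tau": joint torques, N m; "tcp_pos": TCP position; "tool_rot": TCP orientation; "force": force on the tool from outside, world axes, zero at the start; "ft_torque": the same for the moment, N m; "finger_gap": opening from 0.0 (shut) to 1.0 (fully open); "gripper_force": force on a finger pad.
Only numpy, scipy, OpenCV 4.12 (cv2) and the standard library are available. Lean on these libraries where they do the work, as an engineer would, in place of code of your own. Each camera call takes 0.05 s, during which the arm holds its last target. There are 200 camera calls.

TASK

Put the set of stoneware beakers away in the spice rack: stand the middle-sized beaker inside the biggest one, which leans in the rack's sloping bay, then the smallest inside the middle one, each right down on the floor of the one around it, mouth up. Lower them in rather than letting them drop, and leave the other things on the worktop and the rack's sliding door as they are.

Things in the scene. Friction and masses are not known exactly. Their poses are not given: they have to be found in the camera images.
- big_beaker: Biggest beaker: straight off-white stoneware cup (sizes in mm), 70 high, wall 4, inner floor 26 above its foot; origin at the foot centre, z to the mouth. 84 outside, 76 inside. Fixed in the sloping bay at the end of a teak rack, foot 66 above the table; place and yaw vary. Axis leans 35 degrees, mouth roughly to the robot; its y is level, towards the rack's tiers, which begin 95 from its axis. Free above and before the mouth.
- mid_beaker: Middle beaker: straight off-white stoneware cup (sizes in mm), 70 high, wall 4, inner floor 26 above its foot; origin at the foot centre, z to the mouth. 60 outside, 52 inside, about 220 g, loose, upright on the table. Seated in the biggest (8 play all round) it sticks out 26 beyond the rim, so grip only its topmost 22.
- small_beaker: Smallest beaker: straight off-white stoneware cup (sizes in mm), 70 high, wall 4, inner floor 26 above its foot; origin at the foot centre, z to the mouth. 38 outside, 30 inside, about 110 g, loose, upright on the table, to either side of the middle one. Seated in the middle one (7 play all round) it sticks out 26 beyond the rim; grip only its topmost 22.
- door (a joint): Clear acrylic door, 150 mm wide, 90 mm high, before the rack's lowest tier; slides level along the rack's front (m, grows away from the sloping bay). Half open; leave it.
- jar_a: Bystander: square glass jar with bamboo lid, 62 x 62 x 97 mm; origin under its centre.
- jar_b: Bystander: another such jar, 62 x 62 x 97 mm; origin under its centre.
- spoons: Bystander: steel measuring spoons clipped together, lying flat between the loose beakers, about 140 long (along x), 40 wide, 12 high (mm); origin under the middle.
- mill: Bystander: dark wooden pepper mill, 52 across, 150 high (mm); origin under its centre.
- oil: Bystander: green glass oil bottle, 60 across, 220 high (mm); origin under its centre.
- pinch_bowl: Bystander: dark wooden bowl, 90 across, 35 high (mm); origin under its centre.
Not all that is in view belongs to the job. Leave any green look-alike of the mid_beaker alone.

How it is judged:
By the outcome, as a careful person would: the job done as asked, in the order asked, and still so for the second after the job is handed in, with the robot touching nothing.
It also fails if it takes over 58 s, if anything falls off the work surface, if the arm or the gripper's body presses on something with over 40 N, if the wrist force passes 120 N, or if a joint passes its speed limit or range.

## Working session

There is one attempt and no reset: what is moved stays moved. The work goes in short steps, Python scripts to look and compute and a tool call to move; the robot and the scene stay as the last step left them, time stands still between calls to the robot, and variables do not carry over. Pictures are saved under pics/ and viewed, at most 10 in all, crops included, and the job is handed in when it is done.

Besides the shell and the picture viewer there is one more tool, called after "Request:" by a JSON object that holds its "method" and its "body", one argument or row to a line. send_rows: Moves the arm, as the interface text tells. Its arguments: {"type":"object","properties":{"commands":{"type":"string"},"grip_force":{"type":"number"}},"required":["commands"]}

```bash
mkdir -p pics; ls; python3 - <<'E'
from station import readout,cams
import cv2,pickle
for n in("scene","top","wrist"):
    s=cams.snapshot(n); cv2.imwrite(f"pics/{n}0.png",s["pixels"][:,:,::-1]); pickle.dump(s,open(f"pics/{n}0.pkl","wb"))
    print(n,s["intrinsics"].round(1).tolist(),s["eye"].round(3),s["rotation"].round(3).tolist())
print(readout.sense())
E
```

```text
pics
scene [[378.9, 0.0, 258.5], [0.0, 378.9, 191.3], [0.0, 0.0, 1.0]] [1.354 0.433 0.874] [0.398, 0.811, -0.381, -0.198]
top [[493.4, 0.0, 251.6], [0.0, 493.4, 198.4], [0.0, 0.0, 1.0]] [ 0.322 -0.124  1.636] [-0.696, 0.713, -0.061, 0.058]
wrist [[292.2, 0.0, 261.0], [0.0, 292.2, 192.1], [0.0, 0.0, 1.0]] [0.115 0.62  0.374] [0.798, 0.58, 0.094, 0.131]
{'t': 0.15, 'q': array([ 1.07953860e+00,  5.28276059e-01,  1.43360257e+00,  1.28820958e-05,
        1.18145251e+00, -1.78514082e-01]), 'qd': array([ 0.00204454, -0.00146331, -0.00533207, -0.0018263 ,  0.000945  ,
       -0.0002807 ]), 'tau': array([-2.11145384e-06, -4.42746770e+01, -1.78276080e+01, -2.54865627e-04,
        5.65491035e-03,  2.08757530e-05]), 'tcp_pos': array([0.1920091 , 0.59420107, 0.23854576]), 'tool_rot': array([ 1.55737693e-01,  9.87798064e-01, -8.18995235e-04, -2.91312015e-04]), 'force': array([ 0.00342461,  1.17408881, -0.74879364]), 'ft_torque': array([ 0.006606  , -0.00868529, -0.00905231]), 'gripper_force': 0.0, 'finger_gap': 0.9980704872264842}
```

View pics/scene0.png

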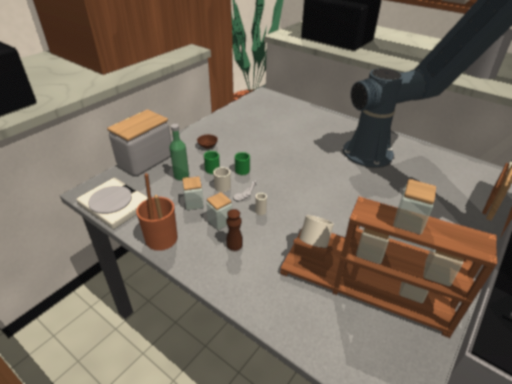

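View pics/top0.png

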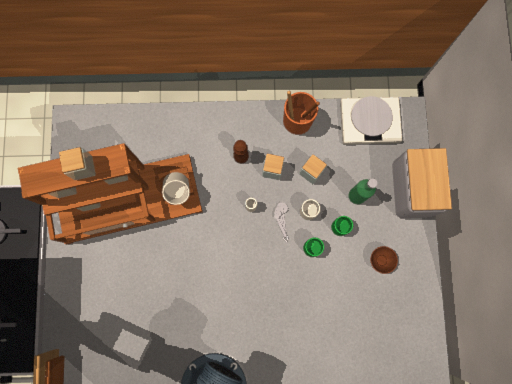

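The top view shows the small beaker at about (251,204), the mid beaker at (311,210), the big mouth at (176,189) and green decoys at (343,226) and (315,248). The scene view agrees: big at (317,232), mid at (222,180), small at (261,203). Next I'll enlarge the crops and measure.

```bash
cat > h.py <<'E'
import numpy as np,cv2,pickle
from scipy.spatial.transform import Rotation as R
def ray(s,u,v):
    K=s["intrinsics"]; d=R.from_quat(s["rotation"]).apply([(u-K[0,2])/K[0,0],(v-K[1,2])/K[1,1],1.]); return np.array(s["eye"]),d
def onz(s,u,v,z):
    e,d=ray(s,u,v); return e+d*(z-e[2])/d[2]
def tri(s1,p1,s2,p2):
    a,d=ray(s1,*p1); b,e=ray(s2,*p2); t=np.linalg.lstsq(np.c_[d,-e],b-a,rcond=None)[0]
    P,Q=a+t[0]*d,b+t[1]*e; return (P+Q)/2,np.linalg.norm(P-Q)
def pix(s,P):
    c=R.from_quat(s["rotation"]).inv().apply(np.array(P)-s["eye"]); K=s["intrinsics"]; return c[:2]/c[2]*K[0,0]+K[:2,2]
def white(s):
    h=cv2.cvtColor(s["pixels"],cv2.COLOR_RGB2HSV); return h
E
python3 - <<'E'
from h import *
s={n:pickle.load(open(f"pics/{n}0.pkl","rb")) for n in("top","scene")}
t=s["top"]["pixels"][:,:,::-1]; c=s["scene"]["pixels"][:,:,::-1]
a=cv2.resize(t[140:250,30:205],None,fx=4.5,fy=4.5,interpolation=cv2.INTER_CUBIC)   # 787x495
cv2.imwrite("pics/rack.png",a)
b=cv2.resize(t[185:235,235:335],None,fx=4,fy=4,interpolation=cv2.INTER_CUBIC)
d=cv2.resize(c[205:285,280:360],None,fx=4,fy=4,interpolation=cv2.INTER_CUBIC)
e=cv2.resize(c[160:220,200:280],None,fx=4,fy=4,interpolation=cv2.INTER_CUBIC)
o=np.zeros((600,800,3),np.uint8); o[:200,:400]=b; o[200:520,:320]=d; o[200:440,400:720]=e
cv2.imwrite("pics/crops.png",o)
for n,p,z in(("small",(251,204),.07),("mid",(311,210),.07),("big",(176,189),.12),("rackf1",(48,241),0.02),("rackf2",(200,212),.02)): print(n,onz(s["top"],*p,z).round(3))
E
```

```text
small [ 0.569 -0.133  0.07 ]
mid [ 0.545 -0.325  0.07 ]
big [0.615 0.1   0.12 ]
rackf1 [0.471 0.533 0.02 ]
rackf2 [0.554 0.036 0.02 ]
```

View pics/rack.png

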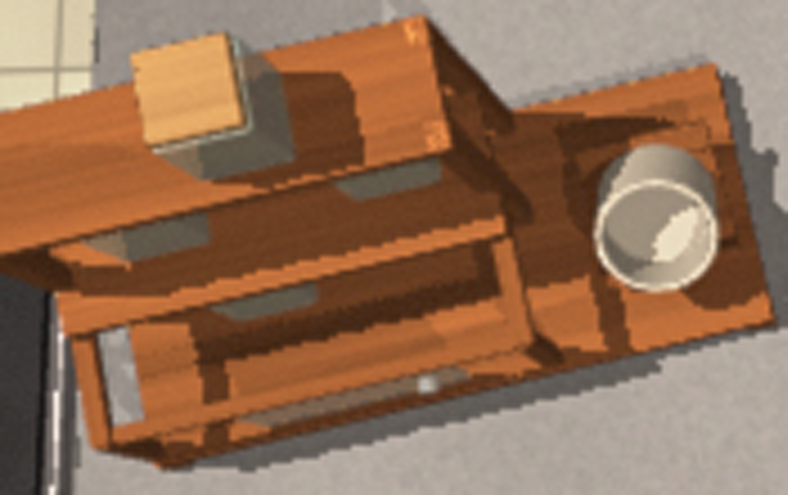

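View pics/crops.png

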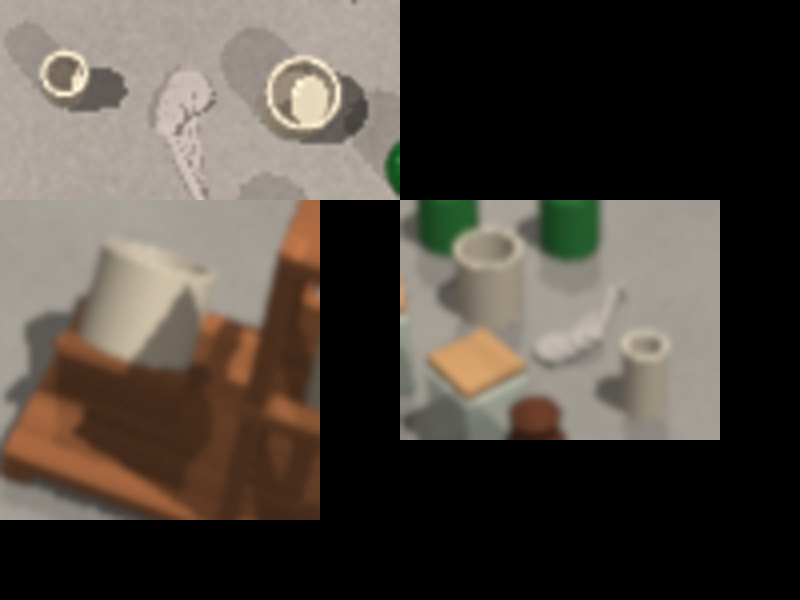

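The crops show the big mouth's ellipse centre at about (176,192) in top pixels, and the rack's front base edge running from (67,244) to (202,212). The mid rim is at (310.6,208.4) and the small rim at (250.8,203.4). Next I'll fit rims from bright masks and work out positions.

```bash
python3 - <<'E'
from h import *
s=pickle.load(open("pics/top0.pkl","rb")); im=s["pixels"].astype(int)
warm=(im[:,:,0]-im[:,:,2])
def fit(u0,v0,r,thr,z):
    m=((im.min(2)>thr)&(im[:,:,1]>im[:,:,0]-45)).astype(np.uint8)
    w=np.zeros_like(m); cv2.circle(w,(u0,v0),r,1,-1); m&=w
    p=cv2.convexHull(np.argwhere(m)[:,::-1].astype(np.float32).reshape(-1,1,2)); e=cv2.fitEllipse(p)
    P=onz(s,*e[0],z); print([np.round(x,1) for x in e],P.round(4),(np.array(e[1])/493.4*(1.636-z)).round(4))
print(im[204:212,300:322:2].min(2)); print(im[192,160:192])
for t in(160,175,190): fit(311,209,13,t,.07); fit(251,203,9,t,.07); fit(176,192,16,t,.1233)
a=onz(s,66.7,244,.015);b=onz(s,201.6,211.6,.015);c=onz(s,189.6,154.7,.015); print(a,b,c,"front dir deg",np.degrees(np.arctan2(*(a-b)[[1,0]])),"side",np.degrees(np.arctan2(*(c-b)[[1,0]])))
E
```

```text
[[137 165 119 122 124 142 187 145 108 208  98]
 [134 191 122 123 131 213 192 185 119 176  96]
 [132 199 119 121 146 212 187 190 128 125 115]
 [127 195 124 123 204 190 188 191 180 128 118]
 [124 194 121 123 207 192 188 190 189 131 113]
 [117 201 118 119 187 188 188 188 178 132 111]
 [116 220 119  95 181 186 186 189 177 151 111]
 [116 180 106  91 181 186 187 189 174 190 106]]
[[ 86  49  28]
 [ 99  71  54]
 [201 176 149]
 [176 158 138]
 [116 106  92]
 [132 121 105]
 [154 140 121]
 [156 144 124]
 [156 142 123]
 [156 142 124]
 [158 143 123]
 [158 145 127]
 [158 143 124]
 [156 144 124]
 [155 142 123]
 [164 150 129]
 [230 214 184]
 [236 222 194]
 [234 222 194]
 [234 220 193]
 [234 220 192]
 [234 220 192]
 [235 221 192]
 [231 216 188]
 [206 187 161]
 [201 183 157]
 [205 187 162]
 [196 179 155]
 [229 210 182]
 [169 140 114]
 [116  73  47]
 [102  58  34]]
[array([310.4, 208.1]), array([18.1, 26.4]), np.float64(26.7)] [ 0.5511 -0.3237  0.07  ] [0.0574 0.0838]
[array([250.7, 202.5]), array([11.3, 11.8]), np.float64(58.8)] [ 0.574  -0.1324  0.07  ] [0.036  0.0376]
[array([175.2, 191.8]), array([2
[... 157 characters left out ...]
 ] [0.0564 0.0572]
[array([250.7, 202.8]), array([10.6, 11.5]), np.float64(64.3)] [ 0.5731 -0.1324  0.07  ] [0.0335 0.0366]
[array([175.3, 191.9]), array([23.8, 26.2]), np.float64(94.8)] [0.6048 0.1018 0.1233] [0.073  0.0804]
[array([310.4, 207.7]), array([17.1, 17.8]), np.float64(138.0)] [ 0.5523 -0.3238  0.07  ] [0.0544 0.0566]
[array([250.5, 202.9]), array([10.5, 11. ]), np.float64(76.9)] [ 0.5726 -0.132   0.07  ] [0.0334 0.0349]
[array([175.2, 191.9]), array([23.6, 26. ]), np.float64(85.3)] [0.6048 0.102  0.1233] [0.0724 0.0796]
[0.46022933 0.47353111 0.015     ] [0.55640006 0.03073305 0.015     ] [0.75174744 0.06963613 0.015     ] front dir deg 102.25368743311375 side 11.262996936657462
```

Request:
{"method": "send_rows", "body": {
  "commands": "85 0 0 0 -1;85 0 0 0 -1;85 0 0 0 -1;85 0 0 0 -1;85 0 0 0 -1;85 0 0 0 -1;85 0 0 0 -1;85 0 0 0 -0.45;85 -0.17 -1 0 0;85 -0.17 -1 0 0;85 -0.17 -1 0 0;85 -0.17 -1 0 0;85 -0.17 -1 0 0;85 -0.17 -1 0 0;85 -0.17 -1 0 0;85 -0.17 -1 0 0;85 -0.17 -1 0 0;85 -0.17 -1 0 0;85 -0.17 -1 0 0;85 -0.17 -1 0 0",
  "grip_force": 20
}}

```text
t: 1.82
tcp_pos: [0.2817, 0.3672, 0.2392]
tool_rot: [-0.104, 0.995, -0.0, -0.0]
force: [0.6, -0.3, 0.5]
finger_gap: 0.993
gripper_force: 0.0
```

Request:
{"method": "send_rows", "body": {
  "commands": "80 -0.17 -1 0 0;80 -0.17 -1 0 0;80 -0.17 -1 0 0;80 -0.17 -1 0 0;80 -0.17 -1 0 0;80 -0.17 -1 0 0;80 -0.17 -1 0 0;80 -0.17 -1 0 0;80 -0.17 -1 0 0;80 -0.17 -1 0 0;80 -0.17 -1 0 0;80 -0.17 -1 0 0;80 -0.17 -1 0 0;80 -0.17 -1 0 0;80 -0.17 -1 0 0;80 -0.17 -1 0 0;80 -0.17 -1 0 0;80 -0.17 -1 0 0;80 -0.17 -1 0 0;80 -0.17 -1 0 0"
}}

```text
t: 3.48
tcp_pos: [0.4306, -0.0102, 0.2392]
tool_rot: [-0.103, 0.995, 0.0, -0.0]
force: [0.2, 0.3, 0.2]
finger_gap: 0.937
gripper_force: 0.0
```

Request:
{"method": "send_rows", "body": {
  "commands": "64 -0.17 -1 0.3 0;64 -0.17 -1 0.3 0;64 -0.17 -1 0.3 0;64 -0.17 -1 0.3 0;64 -0.17 -1 0.3 0;64 -0.17 -1 0.3 0;64 -0.17 -1 0.3 0;64 -0.17 -1 0.3 0;64 -0.17 -1 0.3 0;64 -0.17 -1 0.3 0;64 -0.17 -1 0.3 0;64 -0.17 -1 0.3 0;64 -0.17 -1 0.3 0;64 -0.17 -1 0.3 0;64 -0.17 -1 0.3 0;64 -0.17 -1 0.3 0;64 0 0 0 0;64 0 0 0 0;64 0 0 0 0"
}}

```text
t: 5.07
tcp_pos: [0.5489, -0.3102, 0.1429]
tool_rot: [-0.103, 0.995, 0.001, -0.001]
force: [0.2, 0.1, -0.4]
finger_gap: 0.75
gripper_force: 0.0
```

```bash
python3 - <<'E'
from h import *
from station import readout,cams
s=cams.snapshot("wrist"); pickle.dump(s,open("pics/w1.pkl","wb")); cv2.imwrite("pics/w1.png",s["pixels"][:,:,::-1])
r=readout.sense(); pickle.dump(r,open("pics/w1s.pkl","wb"));print(r["t"],r["q"].round(2),r["tcp_pos"],R.from_quat(r["tool_rot"]).as_matrix().round(3).tolist(),r["finger_gap"])
E
```

```text
5.1167 [-0.69  0.65  1.5   0.    0.99 -2.47] [ 0.5489512  -0.30993273  0.14322847] [[-0.978, -0.206, -0.001], [-0.206, 0.978, 0.001], [0.001, 0.001, -1.0]] 0.7537104637970327
```

View pics/w1.png

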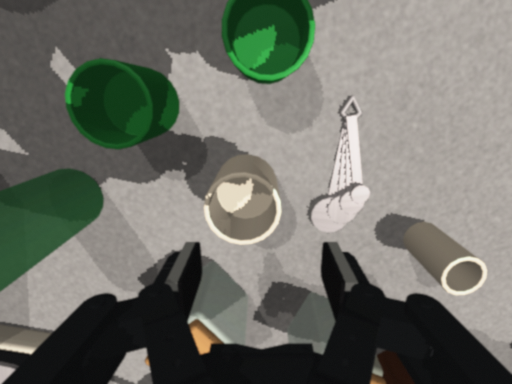

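The wrist view shows the mid rim centred at about (242,209), the small rim at (464,275) and the fingertips at about (190,243) and (332,243). Next: cast these rays.

```bash
python3 - <<'E'
from h import *
s=pickle.load(open("pics/w1.pkl","rb")); r=pickle.load(open("pics/w1s.pkl","rb")); M=R.from_quat(r["tool_rot"]).as_matrix()
im=s["pixels"]; g=im.min(2)
for n,c,rad,thr in(("mid",(242,209),44,175),("small",(464,275),30,175)):
    m=(g>thr).astype(np.uint8); w=np.zeros_like(m); cv2.circle(w,c,rad,1,-1)
    k=cv2.connectedComponentsWithStats(m&w); lab=k[1]; best=1+np.argmax(k[2][1:,2]*k[2][1:,3])
    e=cv2.fitEllipse(cv2.convexHull(np.argwhere(lab==best)[:,::-1].astype(np.float32).reshape(-1,1,2)))
    P=onz(s,*e[0],.07); print(n,[np.round(x,1) for x in e],P.round(4),"tool shift mm",(M.T@(P-r["tcp_pos"])*1000).round(1))
e=M.T@(s["eye"]-r["tcp_pos"]); print("eye tool",e)
for p in((193,243),(180,243),(201,243),(323,243),(332,243)):
    o,d=ray(s,*p); d=M.T@d
    for x in (0,.011,-.011):
        t=(x-e[0])/d[0]; print(p,x,((e+t*d)*1000).round(1))
E
```

```text
mid [array([242.3, 209.4]), array([69.8, 77.5]), np.float64(87.2)] [ 0.5544 -0.3231  0.07  ] tool shift mm [ -2.7 -14.1  73.2]
small [array([464.3, 275.9]), array([36.7, 47.6]), np.float64(63.4)] [ 0.5753 -0.1311  0.07  ] tool shift mm [-62.7 169.4  73.4]
eye tool [ 0.08139909  0.00014967 -0.13487882]
(193, 243) 0 [  0.  -39.   15.1]
(193, 243) 0.011 [ 11.  -33.7  -5.2]
(193, 243) -0.011 [-11.  -44.3  35.4]
(180, 243) 0 [  0.  -46.5  15.1]
(180, 243) 0.011 [ 11.  -40.2  -5.1]
(180, 243) -0.011 [-11.  -52.8  35.4]
(201, 243) 0 [  0.  -34.4  15.1]
(201, 243) 0.011 [ 11.  -29.7  -5.2]
(201, 243) -0.011 [-11.  -39.1  35.4]
(323, 243) 0 [ 0.  35.8 14.9]
(323, 243) 0.011 [11.  30.9 -5.3]
(323, 243) -0.011 [-11.   40.6  35.1]
(332, 243) 0 [ 0.  40.9 14.9]
(332, 243) 0.011 [11.  35.4 -5.3]
(332, 243) -0.011 [-11.   46.4  35.1]
```

Request:
{"method": "send_rows", "body": {
  "commands": "82 -0.1 -0.7 0 0;82 0 0 0.6 0;82 0 0 0.6 0;82 0 0 0.6 0;82 0 0 0.6 0;82 0 0 0.5 0;82 0 0 0.5 0;82 0 0 0.5 0;82 0 0 0.3 0;82 0 0 0.25 0;82 0 0 0 0;82 0 0 0 0;55 0 0 0 0;55 0 0 0 0;55 0 0 0 0;55 0 0 0 0;55 0 0 0 0;55 0 0 0 0;55 0 0 0 0",
  "grip_force": 25
}}

```text
t: 6.7
tcp_pos: [0.5548, -0.3246, 0.0553]
tool_rot: [-0.103, 0.995, -0.0, 0.0]
force: [-1.2, 1.8, 5.4]
finger_gap: 0.703
gripper_force: 27.2
```

```bash
python3 - <<'E'
from h import *
from station import readout,cams
s=cams.snapshot("wrist"); pickle.dump(s,open("pics/w2.pkl","wb")); cv2.imwrite("pics/w2.png",s["pixels"][:,:,::-1])
r=readout.sense();print(r["t"],r["tcp_pos"],r["finger_gap"]*85.4,r["force"],r["gripper_force"])
E
```

```text
6.75 [ 0.55480485 -0.32462335  0.05532444] 59.9391935889352 [0.07201578 0.83060518 6.39932562] 27.15776290744543
```

View pics/w2.png

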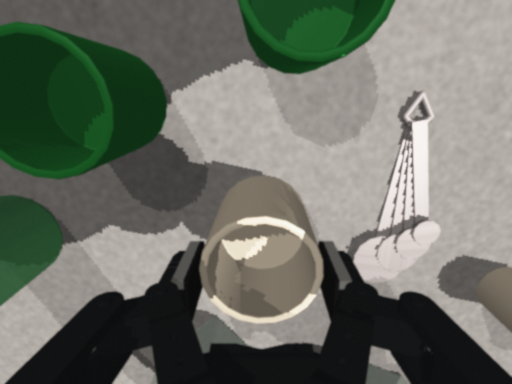

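The wrist view shows the mid rim centred between the pads at (262,268), gripped about 10 mm deep. I'll regrip 4 mm deeper, then tip the beaker 35° towards the robot over its near foot edge, so the pads pivot and it is already leaning.

Request:
{"method": "send_rows", "body": {
  "commands": "72 0 0 0 0;72 0 0 0 0;72 0 0 0 0;72 0 0 0.2 0;72 0 0 0 0;55 0 0 0 0;55 0 0 0 0;55 0 0 0 0;55 0 0 0 0;55 0 0 0 0;55 0 0 0 0",
  "grip_force": 25
}}

```text
t: 7.67
tcp_pos: [0.5543, -0.3243, 0.05]
tool_rot: [-0.103, 0.995, 0.0, -0.0]
force: [0.2, 0.6, -2.3]
finger_gap: 0.705
gripper_force: 27.5
```

Request:
{"method": "send_rows", "body": {
  "commands": "55 0.145 0 -0.055 0;55 0.145 0 -0.055 0;55 0.145 0 -0.043 0;55 0.145 0 -0.043 0;55 0.148 0 -0.03 0;55 0.148 0 -0.03 0;55 0.15 0 -0.02 0;55 0.15 0 -0.02 0;55 0.15 0 -0.005 0;55 0.15 0 -0.005 0;55 0.15 0 0.008 0;55 0.15 0 0.008 0;55 0.15 0 0.02 0;55 0.15 0 0.02 0;55 0 0 0 0;55 0 0 0 0"
}}

```text
t: 9.0
tcp_pos: [0.5136, -0.3331, 0.0553]
tool_rot: [-0.103, 0.995, 0.0, -0.0]
force: [-0.3, -1.1, -2.3]
finger_gap: 0.701
gripper_force: 27.6
```

```bash
python3 - <<'E'
from h import *
from station import readout,cams
s=cams.snapshot("wrist"); c=cams.snapshot("scene")
r=readout.sense();print(r["t"],r["tcp_pos"],r["finger_gap"]*85.4,r["force"],r["gripper_force"])
x,y=pix(c,r["tcp_pos"]).astype(int); 
k=cv2.resize(c["pixels"][y-40:y+40,x-40:x+40],None,fx=4.8,fy=4.8,interpolation=cv2.INTER_CUBIC)
o=np.hstack([cv2.resize(s["pixels"][150:384,150:370],(361,384)),k]); cv2.imwrite("pics/tilt.png",o[:,:,::-1])
E
```

```text
9.1 [ 0.51396008 -0.33312345  0.05535052] 59.80127158964361 [-0.27340064  0.08107071 -3.02990293] 27.576579116284847
```

View pics/tilt.png

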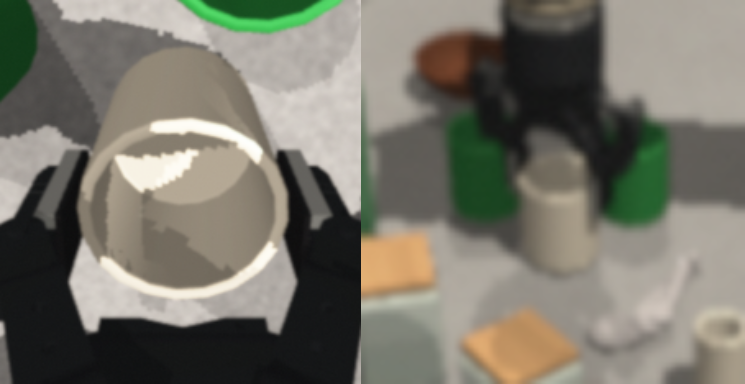

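The beaker is still upright (rim ellipse unchanged): it slid on the table instead of tipping, because the near-edge normal force cancels the friction moment. I'll carry it to the rack and tip it by pressing the far edge of its foot on the fixed big beaker's upper rim. First I'll check that rim from the side.

Request:
{"method": "send_rows", "body": {
  "commands": "55 0 0 -0.5 0;55 0 0 -1 0;55 0 0 -1 0;55 0 0 -1 0;55 0 0 -1 0;55 0 0 -1 0;55 0 0 -1 0;55 0 0 -1 0;55 0 0 -1 0;55 0 0 -1 0;55 0 0 -0.3 0"
}}

```text
t: 10.02
tcp_pos: [0.5152, -0.334, 0.2556]
tool_rot: [-0.104, 0.995, -0.003, 0.002]
force: [0.4, -0.1, -2.5]
finger_gap: 0.702
gripper_force: 28.0
```

Request:
{"method": "send_rows", "body": {
  "commands": "55 -0.63 1 0 0;55 -0.63 1 0 0;55 -0.63 1 0 0;55 -0.63 1 0 0;55 -0.63 1 0 0;55 -0.63 1 0 0;55 -0.63 1 0 0;55 -0.63 1 0 0;55 -0.63 1 0 0;55 -0.63 1 0 0;55 -0.63 1 0 0;55 -0.63 1 0 0;55 -0.63 1 0 0;55 -0.6 0.9 0 0;55 0 0 0 0;55 0 0 0 0;55 0 0 0 0"
}}

```text
t: 11.43
tcp_pos: [0.628, -0.025, 0.2509]
tool_rot: [-0.104, 0.995, -0.0, -0.001]
force: [0.2, 0.1, -1.8]
finger_gap: 0.703
gripper_force: 28.1
```

```bash
python3 - <<'E'
from h import *
from station import readout,cams
s=cams.snapshot("wrist"); r=readout.sense();print(r["t"],r["tcp_pos"],r["finger_gap"]*85.4,r["force"],r["q"].round(2))
pickle.dump((s,r),open("pics/w3.pkl","wb"));cv2.imwrite("pics/w3.png",s["pixels"][:,:,::-1]); print(pix(s,[.605,.102,.1233]))
E
```

```text
11.4833 [ 0.62808232 -0.02544957  0.2509998 ] 59.47773382412306 [ 0.66985621  0.46023071 -2.38965526] [-0.22  0.52  1.41 -0.    1.21 -2.  ]
[397.12389381 188.47929205]
```

View pics/w3.png

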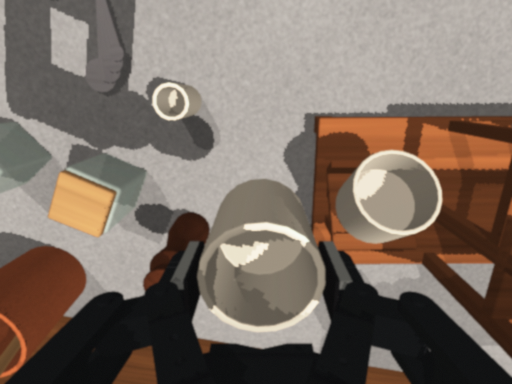

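The wrist view shows the big mouth centred at about (397,194), with the rack front level at the image top. The mid beaker is upright in the pads and the small beaker stands undisturbed at (171,101).

```bash
python3 - <<'E'
from h import *
s,r=pickle.load(open("pics/w3.pkl","rb")); im=s["pixels"].astype(int); g=im.min(2)
m=((g>150)).astype(np.uint8); w=np.zeros_like(m); cv2.circle(w,(397,194),54,1,-1); m&=w
k=cv2.connectedComponentsWithStats(m); b=1+np.argmax(k[2][1:,2]*k[2][1:,3])
h=cv2.convexHull(np.argwhere(k[1]==b)[:,::-1].astype(np.float32).reshape(-1,1,2)); e=cv2.fitEllipse(h)
# project model rim points for the size check and centre bias
a=np.radians(11.8); A=np.array([np.cos(a),np.sin(a),0]); Y=np.array([-A[1],A[0],0]); t=np.radians(35); n=-A*np.cos(t)-np.array([0,0,np.sin(t)])
def rimc(M): return cv2.fitEllipse(np.array([pix(s,M+.042*(np.cos(f)*n+np.sin(f)*Y)) for f in np.linspace(0,6.28,40)],np.float32))
M0=np.array([.605,.102,.1233]); print(k[2][b],e); q=rimc(M0); print(q)
d=np.array(onz(s,*e[0],.1233))-onz(s,*q[0],.1233); print("M corr",d.round(4),(M0+d).round(4))
E
```

```text
[ 353  150   89   92 2176] ((395.52105712890625, 195.32977294921875), (88.20897674560547, 92.39231872558594), 161.07821655273438)
((397.371826171875, 190.30990600585938), (81.0515365600586, 93.41295623779297), 124.02056121826172)
M corr [0.0051 0.     0.    ] [0.6101 0.102  0.1233]
```

Request:
{"method": "send_rows", "body": {
  "commands": "55 -0.1 0.92 0.2 0;55 -0.1 0.92 0.2 0;55 -0.1 0.92 0.2 0;55 -0.1 0.92 0.2 0;55 -0.1 0.92 0.3 0;55 -0.1 0.92 0.3 0;55 -0.1 0.92 0.3 0;55 0 0 0 0;55 0 0 0 0;55 0 0 0 0;55 0 0 0 0"
}}

```text
t: 12.4
tcp_pos: [0.6163, 0.1026, 0.2178]
tool_rot: [-0.103, 0.995, -0.0, 0.0]
force: [0.2, -0.3, -2.0]
finger_gap: 0.703
gripper_force: 28.2
```

Request:
{"method": "send_rows", "body": {
  "commands": "55 0 0 0.3 0;55 0 0 0.3 0;55 0 0 0.25 0;55 0 0 0.05 0;55 0 0 0.05 0;55 0 0 0.05 0;55 0 0 0 0;55 0 0 0 0",
  "grip_force": 22
}}

```text
t: 13.07
tcp_pos: [0.6159, 0.1042, 0.1974]
tool_rot: [-0.104, 0.995, -0.0, 0.0]
force: [0.5, 0.7, -2.1]
finger_gap: 0.706
gripper_force: 28.2
```

Request:
{"method": "send_rows", "body": {
  "commands": "55 0 0 0.05 0;55 0 0 0.05 0;55 0 0 0.05 0;55 0 0 0 0"
}}

```text
t: 13.4
tcp_pos: [0.616, 0.1042, 0.1963]
tool_rot: [-0.104, 0.995, -0.0, 0.001]
force: [-2.8, -0.6, 7.8]
finger_gap: 0.708
gripper_force: 28.9
```

Request:
{"method": "send_rows", "body": {
  "commands": "55 0.13 0 0.07 0;55 0.13 0 0.07 0;55 0.13 0 0.07 0;55 0.13 0 0.07 0;55 0 0 0 0"
}}

```text
t: 13.82
tcp_pos: [0.6072, 0.1026, 0.1916]
tool_rot: [-0.104, 0.995, 0.0, 0.003]
force: [-2.1, 1.3, 8.0]
finger_gap: 0.7
gripper_force: 28.7
```

```bash
cat > look.py <<'E'
from h import *
from station import readout,cams
import sys
def look(name):
    s=cams.snapshot("wrist"); c=cams.snapshot("scene")
    r=readout.sense();print(r["t"],r["tcp_pos"],r["finger_gap"]*85.4,r["force"],r["ft_torque"].round(3))
    x,y=pix(c,r["tcp_pos"]).astype(int); x=max(x,40);y=max(y,40)
    k=cv2.resize(c["pixels"][y-40:y+40,x-40:x+40],None,fx=4.8,fy=4.8,interpolation=cv2.INTER_CUBIC)
    o=np.hstack([cv2.resize(s["pixels"][130:370,150:370],(352,384)),k]); cv2.imwrite(f"pics/{name}.png",o[:,:,::-1])
look(sys.argv[1])
E
python3 look.py t2
```

```text
13.9167 [0.60733073 0.10259458 0.19173476] 59.994799305483376 [-1.9434226   1.47556918  8.62969725] [0.276 0.096 0.077]
```

View pics/t2.png

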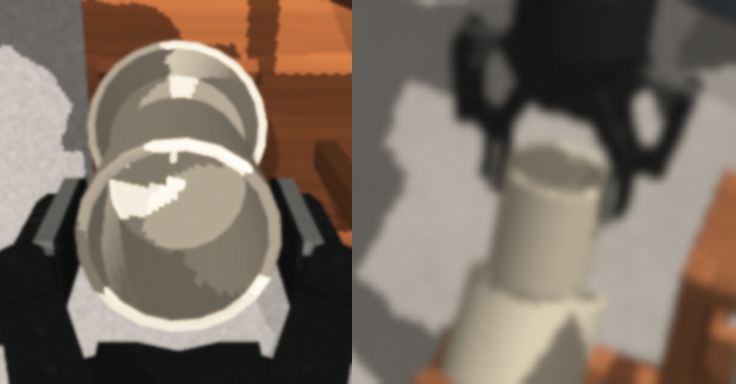

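The wrist view shows the mid beaker tipping the right way, with more of its floor visible and the far foot edge on the big beaker's upper rim. Continuing the arc.

Request:
{"method": "send_rows", "body": {
  "commands": "55 0.115 0 0.09 0;55 0.115 0 0.09 0;55 0.115 0 0.09 0;55 0.115 0 0.09 0;55 0 0 0 0"
}}

```text
t: 14.33
tcp_pos: [0.5972, 0.1007, 0.1838]
tool_rot: [-0.104, 0.995, 0.0, 0.002]
force: [-3.3, 0.7, 8.5]
finger_gap: 0.701
gripper_force: 28.2
```

Request:
{"method": "send_rows", "body": {
  "commands": "55 0.1 0 0.11 0;55 0.1 0 0.11 0;55 0.1 0 0.11 0;55 0.1 0 0.11 0;55 0 0 0 0"
}}

```text
t: 14.75
tcp_pos: [0.589, 0.099, 0.1743]
tool_rot: [-0.104, 0.995, 0.0, 0.001]
force: [-3.4, 1.3, 6.2]
finger_gap: 0.698
gripper_force: 27.5
```

Request:
{"method": "send_rows", "body": {
  "commands": "55 0.06 0 0.09 0;55 0.06 0 0.09 0;55 0.06 0 0.09 0;55 0.06 0 0.09 0;55 0 0 0 0;55 0 0 0 0"
}}

```text
t: 15.25
tcp_pos: [0.584, 0.0977, 0.1675]
tool_rot: [-0.104, 0.995, 0.0, 0.001]
force: [-4.7, 0.7, 8.0]
finger_gap: 0.704
gripper_force: 26.3
```

```bash
cat > rim.py <<'E'
# rim of held cup in wrist view: fit ellipse to bright ring, compare with aspect predicted for tilts
from h import *
from station import readout,cams
import sys
rad=float(sys.argv[1]); 
s=cams.snapshot("wrist"); r=readout.sense(); pickle.dump((s,r),open("pics/rim.pkl","wb")); cv2.imwrite("pics/rim.png",s["pixels"][:,:,::-1])
M=R.from_quat(r["tool_rot"]).as_matrix(); print(r["t"],r["tcp_pos"].round(4),r["force"].round(1),round(r["finger_gap"]*85.4,1))
def P(v): return pix(s,r["tcp_pos"]+M@v)
for th in (0,10,20,30,35,40):
    t=np.radians(th); ax=np.array([np.sin(t),0,-np.cos(t)]); n=np.array([np.cos(t),0,np.sin(t)]); G=np.array([0,0,-.012]); C=G+.008*ax
    top=P(C+rad*n); bot=P(C-rad*n); f0=C-.070*ax; fl=C-.044*ax
    print(th,"rim robot-side row %.0f far-side row %.0f; inner floor near/far rows %.0f %.0f; outer foot near row %.0f"%(top[1],bot[1],P(fl+(rad-.004)*n)[1],P(fl-(rad-.004)*n)[1],P(f0+rad*n)[1]))
c=s["pixels"].min(2)[60:384,int(P(np.zeros(3))[0])]
print(P(np.zeros(3)).round()); print([(60+i,int(v)) for i,v in enumerate(c) if i%3==0])
E
python3 rim.py .030
```

```text
15.3 [0.584  0.0977 0.1675] [-4.7 -0.2  9. ] 60.1
0 rim robot-side row 220 far-side row 331; inner floor near/far rows 195 272; outer foot near row 176
10 rim robot-side row 213 far-side row 336; inner floor near/far rows 203 285; outer foot near row 190
20 rim robot-side row 208 far-side row 339; inner floor near/far rows 213 298; outer foot near row 205
30 rim robot-side row 206 far-side row 341; inner floor near/far rows 223 311; outer foot near row 221
35 rim robot-side row 206 far-side row 340; inner floor near/far rows 228 317; outer foot near row 229
40 rim robot-side row 206 far-side row 340; inner floor near/far rows 234 324; outer foot near row 237
[260. 256.]
[(60, 190), (63, 191), (66, 187), (69, 189), (72, 189), (75, 189), (78, 185), (81, 185), (84, 191), (87, 186), (90, 182), (93, 183), (96, 185), (99, 184), (102, 184), (105, 184), (108, 181), (111, 180), (114, 179), (117, 183), (120, 181), (123, 183), (126, 189), (129, 186), (132, 173), (135, 106), (138, 96), (141, 66), (144, 55), (147, 66), (150, 67), (153, 68), (156, 67), (159, 66), (162, 65), (165, 65), (168, 63), (171, 61), (174, 60), (177, 45), (180, 33), (183, 32), (186, 33), (189, 34), (192, 34), (195, 138), (198, 142), (201, 90), (204, 107), (207, 184), (210, 230), (213, 221), (216, 94), (219, 93), (222, 93), (225, 103), (228, 178), (231, 104), (234, 149), (237, 148), (240, 149), (243, 150), (246, 150), (249, 149), (252, 150), (255, 149), (258, 149), (261, 150), (264, 150), (267, 150), (270, 151), (273, 150), (276, 151), (279, 153), (282, 154), (285, 153), (288, 152), (291, 108), (294, 105), (297, 104), (300, 104), (303, 104), (306, 104), (309, 105), (312, 106), (315, 105), (318, 106), (321, 99), (324, 82), (327, 82), (330, 102), (333, 171), (336, 200), (339, 202), (342, 186), (345, 183), (348, 137), (351, 20), (354, 18), (357, 18), (360, 20), (363, 20), (366, 19), (369, 19), (372, 20), (375, 21), (378, 19), (381, 19)]
```

Row profile matches a tilt of about 37°. Next: lift slightly, shift onto the bore axis and enter.

Request:
{"method": "send_rows", "body": {
  "commands": "55 0.06 0 -0.08 0;55 0.06 0 -0.08 0;55 0.18 0 0.125 0;55 0.18 0 0.125 0;55 0.18 0 0.125 0;55 0 0 0 0;55 0 0 0 0"
}}

```text
t: 15.88
tcp_pos: [0.5705, 0.0947, 0.1606]
tool_rot: [-0.103, 0.995, 0.0, -0.001]
force: [0.0, -0.0, -2.4]
finger_gap: 0.701
gripper_force: 25.6
```

Request:
{"method": "send_rows", "body": {
  "commands": "55 -0.086 0 0.123 0;55 -0.086 0 0.123 0;55 -0.086 0 0.123 0;55 -0.086 0 0.123 0;55 0 0 0 0"
}}

```text
t: 16.3
tcp_pos: [0.5782, 0.0962, 0.1507]
tool_rot: [-0.103, 0.995, 0.0, -0.0]
force: [0.3, -0.3, -2.2]
finger_gap: 0.7
gripper_force: 25.6
```

Request:
{"method": "send_rows", "body": {
  "commands": "55 -0.086 0 0.123 0;55 -0.086 0 0.123 0;55 -0.086 0 0.123 0;55 -0.086 0 0.123 0;55 0 0 0 0"
}}

```text
t: 16.72
tcp_pos: [0.5848, 0.0976, 0.1409]
tool_rot: [-0.103, 0.995, 0.0, -0.0]
force: [0.0, 0.0, -1.8]
finger_gap: 0.698
gripper_force: 25.6
```

Request:
{"method": "send_rows", "body": {
  "commands": "55 -0.086 0 0.123 0;55 -0.086 0 0.123 0;55 -0.086 0 0.123 0;55 0 0 0 0"
}}

```text
t: 17.05
tcp_pos: [0.5899, 0.0987, 0.1336]
tool_rot: [-0.103, 0.995, 0.0, -0.0]
force: [-0.5, 0.5, -3.5]
finger_gap: 0.702
gripper_force: 25.6
```

Request:
{"method": "send_rows", "body": {
  "commands": "55 -0.057 0 0.082 0;55 -0.057 0 0.082 0;55 -0.057 0 0.082 0;55 -0.057 0 0.082 0;55 0 0 0 0"
}}

```text
t: 17.47
tcp_pos: [0.5943, 0.0996, 0.1272]
tool_rot: [-0.103, 0.995, 0.0, -0.0]
force: [-0.0, -0.4, -2.2]
finger_gap: 0.702
gripper_force: 25.6
```

Request:
{"method": "send_rows", "body": {
  "commands": "55 -0.03 0 0.04 0;55 -0.03 0 0.04 0;55 0 0 0 0"
}}

```text
t: 17.72
tcp_pos: [0.5954, 0.0998, 0.1259]
tool_rot: [-0.103, 0.995, -0.0, 0.0]
force: [-0.0, -0.1, -3.3]
finger_gap: 0.697
gripper_force: 25.6
```

Request:
{"method": "send_rows", "body": {
  "commands": "55 -0.03 0 0.04 0;55 -0.03 0 0.04 0;55 -0.03 0 0.04 0;55 0 0 0 0"
}}

```text
t: 18.05
tcp_pos: [0.5967, 0.1001, 0.1252]
tool_rot: [-0.104, 0.995, -0.0, -0.0]
force: [-2.8, -1.6, 7.9]
finger_gap: 0.701
gripper_force: 26.3
```

Request:
{"method": "send_rows", "body": {
  "commands": "55 0.082 0 0.057 0;55 0.082 0 0.057 0;55 0.082 0 0.057 0;55 0 0 0 0"
}}

```text
t: 18.38
tcp_pos: [0.595, 0.0998, 0.1246]
tool_rot: [-0.103, 0.995, 0.0, 0.004]
force: [-2.4, 1.4, 16.8]
finger_gap: 0.704
gripper_force: 27.0
```

Request:
{"method": "send_rows", "body": {
  "commands": "55 -0.06 0 -0.06 0;55 0 0 0 0;66 0 0 0 0;68 0 0 0 0;72 0 0 0 0;78 0 0 0 0;78 0 0 0 0;78 0 0 -0.1 0;78 0 0 -0.3 0;78 0 0 -0.6 0;78 0 0 -1 0;78 0 0 -1 0;78 0 0 -1 0;78 0 0 -1 0;78 0 0 0 0"
}}

```text
t: 19.63
tcp_pos: [0.5965, 0.0995, 0.227]
tool_rot: [-0.104, 0.995, -0.001, 0.005]
force: [0.4, 0.2, 0.9]
finger_gap: 0.908
gripper_force: 0.0
```

```bash
cat > seat.py <<'E'
from h import *
from station import readout,cams
a=np.radians(11.8); A=np.array([np.cos(a),np.sin(a),0]); Y=np.array([-A[1],A[0],0]); t=np.radians(35); Z=np.array([0,0,1.]); n=-A*np.cos(t)-Z*np.sin(t); ax=-A*np.sin(t)+Z*np.cos(t); M=np.array([.607,.102,.1233])
r=readout.sense(); print(r["t"],r["tcp_pos"].round(4),r["force"].round(1))
S={k:cams.snapshot(k) for k in("wrist","top","scene")}; pickle.dump(S,open("pics/seat.pkl","wb"))
for k,s in S.items():
    for nm,e,p in(("bigrim",0,0),("seated",.026,.008),("4up",.030,.008),("8up",.034,.008)): print(k,nm,pix(s,M+e*ax+p*n).round(1))
s=S["wrist"]; c=M+.03*ax
ims=[]
for k,h,f in(("wrist",90,2.2),("top",22,9),("scene",40,5)):
    x,y=pix(S[k],c).astype(int); ims.append(cv2.resize(S[k]["pixels"][max(y-h,0):y+h,max(x-h,0):x+h],(396,396)) if k!="top" else cv2.resize(S[k]["pixels"][y-h:y+h,x-h:x+h],(200,200)))
o=np.zeros((600,792,3),np.uint8); o[:396,:396]=ims[0]; o[:396,396:]=ims[2]; o[396:596,:200]=ims[1]; cv2.imwrite("pics/seat.png",o[:,:,::-1])
E
python3 seat.py
```

```text
19.6333 [0.5965 0.0995 0.227 ] [0.4 0.2 0.9]
wrist bigrim [261.1 203.5]
wrist seated [261.1 186. ]
wrist 4up [261.1 184.6]
wrist 8up [261.1 183. ]
top bigrim [175.2 191.2]
top seated [175.8 196.9]
top 4up [175.8 197.4]
top 8up [175.8 198. ]
scene bigrim [318.9 219.8]
scene seated [321.9 211. ]
scene 4up [322.3 209.7]
scene 8up [322.7 208.3]
```

```bash
python3 - <<'E'
from h import *
S=pickle.load(open("pics/seat.pkl","rb")); s=S["wrist"]
a=np.radians(11.8); A=np.array([np.cos(a),np.sin(a),0]); Y=np.array([-A[1],A[0],0]); t=np.radians(35); Z=np.array([0,0,1.]); n=-A*np.cos(t)-Z*np.sin(t); ax=-A*np.sin(t)+Z*np.cos(t); M=np.array([.607,.102,.1233])
for e in(.026,.030,.034):
  for p in(.004,.008):
    C=M+e*ax+p*n; print(e,p,"mid out near/in near/in far/out far",[pix(s,C+q*n)[1].round(1) for q in(.03,.026,-.026,-.03)],"floor",[pix(s,C-.044*ax+q*n)[1].round(1) for q in(.026,-.026)],"L/R",[pix(s,C+q*Y).round(1).tolist() for q in(-.03,.03)])
print("big near out/in far in/out",[pix(s,M+q*n)[1].round(1) for q in(.042,.038,-.038,-.042)], "bigL/R",[pix(s,M+q*Y).round(1).tolist() for q in(-.042,.042)])
g=s["pixels"].min(2); print([(v,int(g[v,261])) for v in range(126,280,2)])
print([(u,int(g[188,u])) for u in range(190,336,2)])
E
```

```text
0.026 0.004 mid out near/in near/in far/out far [np.float64(155.7), np.float64(160.3), np.float64(223.4), np.float64(228.6)] floor [np.float64(177.5), np.float64(231.5)] L/R [[223.3, 190.8], [299.0, 190.9]]
0.026 0.008 mid out near/in near/in far/out far [np.float64(151.2), np.float64(155.7), np.float64(218.3), np.float64(223.4)] floor [np.float64(173.6), np.float64(227.2)] L/R [[223.5, 186.0], [298.8, 186.1]]
0.03 0.004 mid out near/in near/in far/out far [np.float64(153.8), np.float64(158.4), np.float64(222.5), np.float64(227.8)] floor [np.float64(176.2), np.float64(230.9)] L/R [[222.6, 189.4], [299.6, 189.5]]
0.03 0.008 mid out near/in near/in far/out far [np.float64(149.2), np.float64(153.8), np.float64(217.3), np.float64(222.5)] floor [np.float64(172.2), np.float64(226.5)] L/R [[222.8, 184.5], [299.5, 184.6]]
0.034 0.004 mid out near/in near/in far/out far [np.float64(151.8), np.float64(156.5), np.float64(221.6), np.float64(227.0)] floor [np.float64(174.8), np.float64(230.3)] L/R [[222.0, 187.9], [300.3, 188.1]]
0.034 0.008 mid out near/in near/in far/out far [np.float64(147.1),
[... 1330 characters left out ...]
29), (216, 60), (218, 140), (220, 136), (222, 97), (224, 90), (226, 138), (228, 134), (230, 97), (232, 138), (234, 151), (236, 142), (238, 105), (240, 99), (242, 98), (244, 98), (246, 103), (248, 134), (250, 143), (252, 143), (254, 143), (256, 143), (258, 142), (260, 143), (262, 143), (264, 142), (266, 142), (268, 142), (270, 142), (272, 142), (274, 142), (276, 142), (278, 143), (280, 142), (282, 143), (284, 143), (286, 125), (288, 93), (290, 90), (292, 88), (294, 122), (296, 211), (298, 217), (300, 116), (302, 171), (304, 217), (306, 134), (308, 33), (310, 29), (312, 30), (314, 30), (316, 30), (318, 30), (320, 28), (322, 29), (324, 30), (326, 30), (328, 29), (330, 29), (332, 28), (334, 30)]
```

The measured rim edges match the seated prediction (0.026 protrusion, resting on the lower wall) within 1 px, so the mid beaker is down. Now the small one.

Request:
{"method": "send_rows", "body": {
  "commands": "70 0.288 -0.925 0 0;70 0.288 -0.925 0.2 0;70 0.288 -0.925 0.4 0;70 0.288 -0.925 0.5 0;70 0.288 -0.925 0.5 0;70 0.288 -0.925 0.5 0;70 0.288 -0.925 0.5 0;70 0.288 -0.925 0.5 0;70 0.288 -0.925 0.5 0;70 0.288 -0.925 0.5 0;70 0.288 -0.925 0.5 0;70 0.288 -0.925 0.4 0;70 0 0 0 0;70 0 0 0 0;70 0 0 0 0"
}}

```text
t: 21.03
tcp_pos: [0.5709, -0.1313, 0.1207]
tool_rot: [-0.103, 0.995, 0.001, -0.001]
force: [-0.4, 0.5, 0.2]
finger_gap: 0.819
gripper_force: 0.0
```

```bash
python3 - <<'E'
from h import *
from station import readout,cams
s=cams.snapshot("wrist"); r=readout.sense(); M=R.from_quat(r["tool_rot"]).as_matrix(); print(r["t"],r["tcp_pos"])
g=s["pixels"].min(2); c=pix(s,[.574,-.1315,.07]).astype(int); print(c)
m=(g>165).astype(np.uint8); w=np.zeros_like(m); cv2.circle(w,tuple(int(x) for x in c),42,1,-1)
k=cv2.connectedComponentsWithStats(m&w)
for b in np.argsort(-k[2][1:,4])[:3]+1:
    p=cv2.convexHull(np.argwhere(k[1]==b)[:,::-1].astype(np.float32).reshape(-1,1,2)); 
    if len(p)<5: continue
    e=cv2.fitEllipse(p); P=onz(s,*e[0],.07); print(k[2][b],np.round(e[0],1),np.round(e[1],1),P.round(4),(M.T@(P-r["tcp_pos"])*1000).round(1))
print("expected dia px",.038*292/(s["eye"][2]-.07))
E
```

```text
21.0833 [ 0.57117079 -0.13107192  0.12109858]
[259 221]
[232 221  54  27 362] [258.7 226.6] [41.2 52.5] [ 0.5777 -0.1311  0.07  ] [-6.4 -1.4 51.1]
expected dia px 59.67819942642827
```

Request:
{"method": "send_rows", "body": {
  "commands": "66 -0.2 -0.03 0.3 0;66 0 0 0.5 0;66 0 0 0.5 0;66 0 0 0.5 0;66 0 0 0.5 0;66 0 0 0.5 0;66 0 0 0.3 0;66 0 0 0.05 0;66 0 0 0 0;66 0 0 0 0;30 0 0 0 0;30 0 0 0 0;30 0 0 0 0;30 0 0 0 0;30 0 0 0 0;30 0 0 0 0;30 0 0 0 0;30 0 0 0 0",
  "grip_force": 20
}}

```text
t: 22.58
tcp_pos: [0.5759, -0.132, 0.0591]
tool_rot: [-0.103, 0.995, -0.0, 0.001]
force: [-0.4, 0.2, 6.0]
finger_gap: 0.446
gripper_force: 20.3
```

```bash
python3 - <<'E'
from h import *
from station import readout,cams
s=cams.snapshot("wrist"); r=readout.sense(); M=R.from_quat(r["tool_rot"]).as_matrix(); print(r["t"],r["tcp_pos"],r["finger_gap"]*85.4,r["gripper_force"],r["force"])
pickle.dump((s,r),open("pics/w5.pkl","wb"));g=s["pixels"].min(2).astype(int)
z=-(.07-r["tcp_pos"][2])
for x in(0,-.003,-.006): print(x,[pix(s,r["tcp_pos"]+M@np.array([x+q,0,z])).round(0)[1] for q in(.019,.015,-.015,-.019)])
print([(v,g[v,261]) for v in range(190,340,3)])
# fingertip edge on both sides: column profile at pad columns
for q in(-.021,-.024,.021,.024):
    u=int(pix(s,r["tcp_pos"]+M@np.array([.011,q,0]))[0]); print("col",u,[(v,g[v,u]) for v in range(200,300,4)],"z rows -12..8",[int(pix(s,r["tcp_pos"]+M@np.array([.011,q,zz]))[1]) for zz in(-.012,-.008,-.004,0,.004,.008)])
E
```

```text
22.6333 [ 0.57597792 -0.13207158  0.05914321] 38.108991519151644 20.335319191217422 [-0.75979716 -0.24002633  5.67446999]
0 [np.float64(233.0), np.float64(241.0), np.float64(293.0), np.float64(300.0)]
-0.003 [np.float64(239.0), np.float64(246.0), np.float64(298.0), np.float64(305.0)]
-0.006 [np.float64(244.0), np.float64(252.0), np.float64(303.0), np.float64(310.0)]
[(190, np.int64(92)), (193, np.int64(93)), (196, np.int64(93)), (199, np.int64(92)), (202, np.int64(92)), (205, np.int64(93)), (208, np.int64(91)), (211, np.int64(92)), (214, np.int64(93)), (217, np.int64(92)), (220, np.int64(92)), (223, np.int64(92)), (226, np.int64(92)), (229, np.int64(91)), (232, np.int64(100)), (235, np.int64(121)), (238, np.int64(110)), (241, np.int64(86)), (244, np.int64(85)), (247, np.int64(86)), (250, np.int64(75)), (253, np.int64(76)), (256, np.int64(89)), (259, np.int64(93)), (262, np.int64(92)), (265, np.int64(91)), (268, np.int64(93)), (271, np.int64(93)), (274, np.int64(93)), (277, np.int64(92)), (280, np.int64(93)), (283, np.int64(92)), (286, np.int64(92)), (289, np.int64(92)), (292, np.int6
[... 1974 characters left out ...]
)), (288, np.int64(27)), (292, np.int64(60)), (296, np.int64(89))] z rows -12..8 [249, 245, 241, 237, 234, 230]
col 306 [(200, np.int64(153)), (204, np.int64(160)), (208, np.int64(161)), (212, np.int64(158)), (216, np.int64(151)), (220, np.int64(152)), (224, np.int64(156)), (228, np.int64(158)), (232, np.int64(149)), (236, np.int64(143)), (240, np.int64(72)), (244, np.int64(72)), (248, np.int64(73)), (252, np.int64(70)), (256, np.int64(58)), (260, np.int64(35)), (264, np.int64(18)), (268, np.int64(13)), (272, np.int64(11)), (276, np.int64(13)), (280, np.int64(12)), (284, np.int64(16)), (288, np.int64(15)), (292, np.int64(15)), (296, np.int64(16))] z rows -12..8 [249, 245, 241, 237, 234, 230]
```

Request:
{"method": "send_rows", "body": {
  "commands": "50 0 0 0 0;50 0 0 0 0;50 0 0 0 0;50 0 0 0.2 0;50 0 0 0 0;30 0 0 0 0;30 0 0 0 0;30 0 0 0 0;30 0 0 0 0;30 0 0 0 0;30 0 0 0 0",
  "grip_force": 20
}}

```text
t: 23.55
tcp_pos: [0.5755, -0.1318, 0.0543]
tool_rot: [-0.103, 0.995, 0.0, -0.0]
force: [-1.3, -0.0, -1.0]
finger_gap: 0.447
gripper_force: 20.2
```

Request:
{"method": "send_rows", "body": {
  "commands": "30 0 0 -0.3 0;30 0 0 -0.7 0;30 0 0 -1 0;30 0 0 -1 0;30 0 0 -1 0;30 0 0 -1 0;30 0 0 -1 0;30 0 0 -1 0;30 0 0 -1 0;30 0 0 -1 0;30 0 0 0 0;30 0 0 0 0"
}}

```text
t: 24.55
tcp_pos: [0.576, -0.132, 0.2358]
tool_rot: [-0.103, 0.995, -0.001, 0.001]
force: [-0.5, -0.4, -0.9]
finger_gap: 0.447
gripper_force: 20.3
```

Request:
{"method": "send_rows", "body": {
  "commands": "30 -0.272 0.928 0 0;30 -0.272 0.928 0 0;30 -0.272 0.928 0 0;30 -0.272 0.928 0 0;30 -0.272 0.928 0 0;30 -0.272 0.928 0 0;30 -0.272 0.928 0 0;30 -0.272 0.928 0 0;30 -0.272 0.928 0 0;30 -0.272 0.928 0 0;30 -0.272 0.928 0 0;30 -0.272 0.928 0 0;30 0 0 0 0;30 0 0 0 0;30 0 0 0.3 0;30 0 0 0.3 0;30 0 0 0 0;30 0 0 0 0"
}}

```text
t: 26.05
tcp_pos: [0.593, 0.0987, 0.2213]
tool_rot: [-0.103, 0.995, 0.0, -0.001]
force: [0.0, -0.6, -1.3]
finger_gap: 0.445
gripper_force: 20.4
```

Request:
{"method": "send_rows", "body": {
  "commands": "30 -0.06 0 0.2 0;30 0 0 0.2 0;30 0 0 0.05 0;30 0 0 0.05 0;30 0 0 0 0;30 0 0 0 0"
}}

```text
t: 26.55
tcp_pos: [0.5948, 0.0998, 0.2124]
tool_rot: [-0.103, 0.995, -0.0, 0.0]
force: [-0.3, 0.0, -0.3]
finger_gap: 0.449
gripper_force: 20.4
```

Request:
{"method": "send_rows", "body": {
  "commands": "30 0 0 0.05 0;30 0 0 0.05 0;30 0 0 0 0"
}}

```text
t: 26.8
tcp_pos: [0.595, 0.0998, 0.2109]
tool_rot: [-0.104, 0.995, -0.0, 0.0]
force: [-0.8, -0.4, 1.8]
finger_gap: 0.447
gripper_force: 20.6
```

Request:
{"method": "send_rows", "body": {
  "commands": "30 0.13 0 0.055 0;30 0.13 0 0.055 0;30 0.13 0 0.05 0;30 0.13 0 0.05 0;30 0 0 0 0"
}}

```text
t: 27.22
tcp_pos: [0.5857, 0.0974, 0.2074]
tool_rot: [-0.103, 0.995, -0.0, 0.002]
force: [0.5, -0.9, 5.6]
finger_gap: 0.447
gripper_force: 19.7
```

Request:
{"method": "send_rows", "body": {
  "commands": "30 0.12 0 0.07 0;30 0.12 0 0.07 0;30 0.12 0 0.07 0;30 0.12 0 0.07 0;30 0 0 0 0"
}}

```text
t: 27.63
tcp_pos: [0.5755, 0.0951, 0.2013]
tool_rot: [-0.103, 0.995, -0.001, 0.001]
force: [0.5, -1.9, 6.3]
finger_gap: 0.449
gripper_force: 19.7
```

```bash
sed -i 's/G=np.array(\[0,0,-.012\]); C=G+.008\*ax/G=np.array([0,0,-.0087]); C=G+.007*ax/' rim.py; python3 rim.py .019
```

```text
27.6833 [0.5757 0.0951 0.2013] [ 0.7 -2.   4.9] 38.2
0 rim robot-side row 238 far-side row 307; inner floor near/far rows 210 254; outer foot near row 190
10 rim robot-side row 233 far-side row 309; inner floor near/far rows 219 265; outer foot near row 204
20 rim robot-side row 229 far-side row 310; inner floor near/far rows 228 276; outer foot near row 219
30 rim robot-side row 226 far-side row 309; inner floor near/far rows 238 288; outer foot near row 234
35 rim robot-side row 226 far-side row 308; inner floor near/far rows 244 294; outer foot near row 242
40 rim robot-side row 225 far-side row 307; inner floor near/far rows 249 299; outer foot near row 250
[260. 257.]
[(60, 184), (63, 179), (66, 182), (69, 183), (72, 187), (75, 191), (78, 189), (81, 190), (84, 188), (87, 189), (90, 182), (93, 189), (96, 185), (99, 182), (102, 186), (105, 185), (108, 183), (111, 182), (114, 179), (117, 181), (120, 184), (123, 184), (126, 181), (129, 186), (132, 188), (135, 182), (138, 148), (141, 97), (144, 75), (147, 53), (150, 67), (153, 68), (156, 68), (159, 66), (162, 66), (165, 65), (168, 63), (171, 60), (174, 54), (177, 35), (180, 32), (183, 31), (186, 54), (189, 221), (192, 218), (195, 176), (198, 174), (201, 174), (204, 167), (207, 136), (210, 152), (213, 151), (216, 152), (219, 135), (222, 90), (225, 90), (228, 94), (231, 158), (234, 153), (237, 124), (240, 116), (243, 116), (246, 116), (249, 115), (252, 116), (255, 155), (258, 159), (261, 159), (264, 159), (267, 158), (270, 159), (273, 157), (276, 134), (279, 89), (282, 90), (285, 90), (288, 89), (291, 87), (294, 81), (297, 88), (300, 97), (303, 146), (306, 174), (309, 188), (312, 182), (315, 182), (318, 183), (321, 181), (324, 181), (327, 182), (330, 186), (333, 181), (336, 183), (339, 181), (342, 183), (345, 182), (348, 141), (351, 20), (354, 17), (357, 18), (360, 21), (363, 20), (366, 19), (369, 20), (372, 19), (375, 19), (378, 20), (381, 20)]
```

Tilt is about 20° as planned; continuing.

Request:
{"method": "send_rows", "body": {
  "commands": "30 0.11 0 0.09 0;30 0.11 0 0.09 0;30 0.11 0 0.09 0;30 0.11 0 0.09 0;30 0 0 0 0"
}}

```text
t: 28.1
tcp_pos: [0.5665, 0.0935, 0.1937]
tool_rot: [-0.103, 0.995, -0.0, 0.0]
force: [-0.7, -2.6, 4.9]
finger_gap: 0.447
gripper_force: 19.7
```

Request:
{"method": "send_rows", "body": {
  "commands": "30 0.066 0 0.08 0;30 0.066 0 0.08 0;30 0.066 0 0.08 0;30 0.066 0 0.08 0;30 0 0 0 0;30 0 0 0 0"
}}

```text
t: 28.6
tcp_pos: [0.5609, 0.0924, 0.1874]
tool_rot: [-0.103, 0.995, -0.0, -0.001]
force: [-1.1, -2.3, 6.0]
finger_gap: 0.443
gripper_force: 19.4
```

```bash
python3 rim.py .019
```

```text
28.65 [0.5609 0.0924 0.1874] [-2.1 -2.3  5.8] 37.7
0 rim robot-side row 238 far-side row 307; inner floor near/far rows 210 254; outer foot near row 190
10 rim robot-side row 233 far-side row 309; inner floor near/far rows 218 265; outer foot near row 204
20 rim robot-side row 229 far-side row 309; inner floor near/far rows 228 276; outer foot near row 219
30 rim robot-side row 226 far-side row 309; inner floor near/far rows 238 288; outer foot near row 234
35 rim robot-side row 225 far-side row 308; inner floor near/far rows 244 294; outer foot near row 242
40 rim robot-side row 225 far-side row 306; inner floor near/far rows 249 299; outer foot near row 250
[260. 256.]
[(60, 186), (63, 183), (66, 175), (69, 179), (72, 183), (75, 183), (78, 178), (81, 180), (84, 180), (87, 187), (90, 189), (93, 187), (96, 188), (99, 187), (102, 187), (105, 183), (108, 187), (111, 185), (114, 180), (117, 184), (120, 184), (123, 183), (126, 182), (129, 179), (132, 179), (135, 178), (138, 183), (141, 181), (144, 183), (147, 186), (150, 182), (153, 149), (156, 96), (159, 92), (162, 39), (165, 61), (168, 67), (171, 66), (174, 66), (177, 66), (180, 65), (183, 64), (186, 61), (189, 60), (192, 50), (195, 35), (198, 31), (201, 32), (204, 33), (207, 31), (210, 34), (213, 158), (216, 235), (219, 176), (222, 170), (225, 143), (228, 152), (231, 121), (234, 90), (237, 92), (240, 91), (243, 92), (246, 99), (249, 119), (252, 144), (255, 150), (258, 151), (261, 151), (264, 151), (267, 151), (270, 149), (273, 134), (276, 133), (279, 103), (282, 103), (285, 102), (288, 102), (291, 102), (294, 100), (297, 125), (300, 153), (303, 157), (306, 111), (309, 108), (312, 83), (315, 81), (318, 147), (321, 200), (324, 179), (327, 178), (330, 182), (333, 181), (336, 179), (339, 180), (342, 179), (345, 183), (348, 139), (351, 19), (354, 17), (357, 19), (360, 18), (363, 18), (366, 20), (369, 21), (372, 18), (375, 20), (378, 18), (381, 18)]
```

Request:
{"method": "send_rows", "body": {
  "commands": "30 0.05 0 -0.07 0;30 0.05 0 -0.07 0;30 0.155 0 0.107 0;30 0.155 0 0.107 0;30 0.155 0 0.107 0;30 0 0 0 0;30 0 0 0 0"
}}

```text
t: 29.23
tcp_pos: [0.5497, 0.0905, 0.1829]
tool_rot: [-0.103, 0.995, 0.0, -0.001]
force: [0.7, -0.7, -0.3]
finger_gap: 0.444
gripper_force: 20.2
```

Request:
{"method": "send_rows", "body": {
  "commands": "30 -0.086 0 0.123 0;30 -0.086 0 0.123 0;30 -0.086 0 0.123 0;30 -0.086 0 0.123 0;30 0 0 0 0"
}}

```text
t: 29.65
tcp_pos: [0.5573, 0.0919, 0.1729]
tool_rot: [-0.103, 0.995, 0.0, -0.0]
force: [-0.2, 0.0, -1.1]
finger_gap: 0.444
gripper_force: 20.2
```

Request:
{"method": "send_rows", "body": {
  "commands": "30 -0.086 0 0.123 0;30 -0.086 0 0.123 0;30 -0.086 0 0.123 0;30 -0.086 0 0.123 0;30 0 0 0 0"
}}

```text
t: 30.07
tcp_pos: [0.5639, 0.0933, 0.1631]
tool_rot: [-0.103, 0.995, 0.0, -0.0]
force: [1.0, 0.6, -0.6]
finger_gap: 0.448
gripper_force: 20.2
```

Request:
{"method": "send_rows", "body": {
  "commands": "30 -0.086 0 0.123 0;30 -0.086 0 0.123 0;30 -0.086 0 0.123 0;30 -0.086 0 0.123 0;30 0 0 0 0"
}}

```text
t: 30.48
tcp_pos: [0.5707, 0.0948, 0.1532]
tool_rot: [-0.103, 0.995, 0.0, -0.0]
force: [-0.9, 0.6, -1.3]
finger_gap: 0.443
gripper_force: 20.2
```

Request:
{"method": "send_rows", "body": {
  "commands": "30 -0.057 0 0.082 0;30 -0.057 0 0.082 0;30 -0.03 0 0.04 0;30 -0.03 0 0.04 0;30 0 0 0 0"
}}

```text
t: 30.9
tcp_pos: [0.574, 0.0955, 0.1488]
tool_rot: [-0.103, 0.995, 0.0, -0.0]
force: [0.2, 0.2, -1.2]
finger_gap: 0.443
gripper_force: 20.2
```

Request:
{"method": "send_rows", "body": {
  "commands": "30 -0.03 0 0.04 0;30 -0.03 0 0.04 0;30 -0.03 0 0.04 0;30 0 0 0 0"
}}

```text
t: 31.23
tcp_pos: [0.5758, 0.0958, 0.1464]
tool_rot: [-0.103, 0.995, -0.0, -0.0]
force: [0.7, 1.0, -0.9]
finger_gap: 0.444
gripper_force: 20.3
```

Request:
{"method": "send_rows", "body": {
  "commands": "30 -0.03 0 0.04 0;30 -0.03 0 0.04 0;30 0 0 0 0"
}}

```text
t: 31.48
tcp_pos: [0.5762, 0.0959, 0.1461]
tool_rot: [-0.104, 0.995, -0.0, -0.001]
force: [-3.6, -0.4, 7.2]
finger_gap: 0.444
gripper_force: 21.4
```

Request:
{"method": "send_rows", "body": {
  "commands": "30 0.06 0 0.02 0;30 0.06 0 0.03 0;30 0 0 0 0"
}}

```text
t: 31.73
tcp_pos: [0.5753, 0.0956, 0.1457]
tool_rot: [-0.103, 0.995, -0.0, 0.001]
force: [-2.0, -0.2, 8.8]
finger_gap: 0.444
gripper_force: 21.2
```

Request:
{"method": "send_rows", "body": {
  "commands": "42 0 0 0 0;44 0 0 0 0;48 0 0 0 0;56 0 0 0 0;60 0 0 0 0;60 0 0 0 0;60 0 0 -0.1 0;60 0 0 -0.3 0;60 0 0 -0.6 0;60 0 0 -1 0;60 0 0 -1 0;60 0 0 -1 0;60 0 0 -1 0;60 0 0 -1 0;60 0 0 0 0;60 0 0 0 0"
}}

```text
t: 33.07
tcp_pos: [0.5752, 0.0956, 0.2654]
tool_rot: [-0.104, 0.995, -0.0, 0.002]
force: [0.5, -0.3, -0.2]
finger_gap: 0.705
gripper_force: 0.0
```

```bash
python3 seat.py >/dev/null; python3 - <<'E'
from h import *
from station import readout
S=pickle.load(open("pics/seat.pkl","rb")); s=S["wrist"]; print(readout.sense()["t"],readout.sense()["tcp_pos"])
a=np.radians(11.8); A=np.array([np.cos(a),np.sin(a),0]); t=np.radians(35); Z=np.array([0,0,1.]); n=-A*np.cos(t)-Z*np.sin(t); ax=-A*np.sin(t)+Z*np.cos(t); M=np.array([.607,.102,.1233])
f=lambda C,r:[float(pix(s,C+q*n)[1].round(1)) for q in(r,r-.004,.004-r,-r)]
print("big",f(M,.042),"mid",f(M+.026*ax+.008*n,.03))
for e in(.052,.056,.060): print("small",e,f(M+e*ax+.015*n,.019),"L/R",pix(s,M+e*ax+.015*n-.019*np.array([-A[1],A[0],0])).round(1))
g=s["pixels"].min(2); c=261; print([(v,int(g[v,c])) for v in range(110,290,2)])
E
```

```text
33.2167 [0.57357228 0.0955916  0.26268053]
big [171.8, 175.3, 248.0, 252.2] mid [166.4, 170.3, 223.3, 227.7]
small 0.052 [160.0, 164.2, 197.1, 201.6] L/R [238.4 180.3]
small 0.056 [158.2, 162.5, 195.8, 200.4] L/R [238.  178.8]
small 0.06 [156.4, 160.7, 194.5, 199.2] L/R [237.7 177.3]
[(110, 178), (112, 175), (114, 173), (116, 175), (118, 178), (120, 179), (122, 179), (124, 184), (126, 184), (128, 176), (130, 155), (132, 100), (134, 93), (136, 63), (138, 54), (140, 64), (142, 65), (144, 66), (146, 65), (148, 65), (150, 64), (152, 64), (154, 63), (156, 60), (158, 59), (160, 70), (162, 177), (164, 229), (166, 186), (168, 167), (170, 166), (172, 163), (174, 124), (176, 86), (178, 86), (180, 88), (182, 107), (184, 123), (186, 141), (188, 144), (190, 144), (192, 144), (194, 144), (196, 144), (198, 175), (200, 227), (202, 217), (204, 164), (206, 165), (208, 166), (210, 167), (212, 139), (214, 87), (216, 86), (218, 120), (220, 146), (222, 147), (224, 189), (226, 230), (228, 189), (230, 165), (232, 165), (234, 140), (236, 93), (238, 138), (240, 148), (242, 149), (244, 149), (246, 150), (248, 176), (250, 217), (252, 185), (254, 167), (256, 135), (258, 60), (260, 55), (262, 56), (264, 63), (266, 62), (268, 62), (270, 59), (272, 74), (274, 167), (276, 176), (278, 176), (280, 172), (282, 177), (284, 182), (286, 177), (288, 178)]
```

View pics/seat.png

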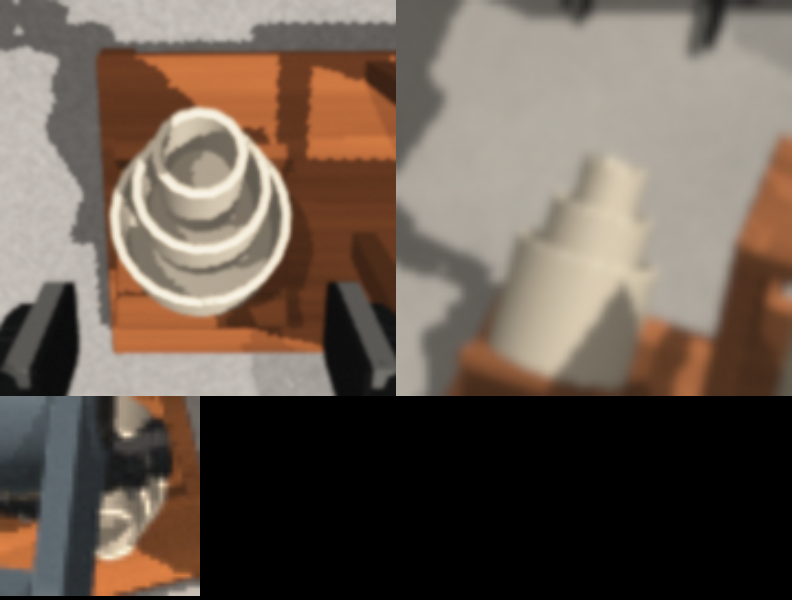

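The picture shows all three beakers nested with parallel rims, mouth up and clear of the gripper. The small rim rows (161.5 and 203) match the fully seated prediction (160 and 201.6).

```bash
python3 -c "
from station import sign_off
print(sign_off())"
```

```text
the job is handed in; nothing more can be done
None
```

I nested the mid beaker in the big one and the small in the mid, and handed the job in at about 33 s. In the last wrist picture both sit on their floors, mouth up, within about 1.5 px. I saw no contact with the door or the other things, but took no closing look at them.

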